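Load a hexagonal stick into the tipping cup of a filling jig

ROBOT

A 6-joint arm with a two-finger parallel gripper is mounted at the origin on the work surface. World frame = base frame: x ahead of the robot, y to its left, z up, the work surface at z = 0. Lengths are in m, angles in rad, forces in N, time in s.
With the tool pointing down it reaches from about 0.3 to 0.875 m from the base axis. Payload 6.4 kg.
Tool frame: the origin (TCP) lies midway between the tips of the shut fingers; the grasp point (between the pads) lies 19 mm behind it; z points along the fingers, y is the direction in which the jaws open and shut (so a half turn about z gives the same grasp; the last joint's range is limited). The gripper opens to 88 mm and grips with 3 to 60 N. Pads are 18 mm wide; open, the fingers measure 123 mm over their backs; the gripper's body (75 mm by 187 mm) begins 45 mm behind the grasp point.
Start: joints at [1.061, 0.181, 1.607, -0, 1.354, -0.206], TCP at [0.172, 0.549, 0.239] pointing down, gripper open.
Joint ranges: [-2.99, 2.99], [-0.89, 2.07], [0.3, 2.58], [-1.14, 4.28], [0, 2.63], [-3.12, 3.12]. Speed limits (rad/s): [2.57, 2.57, 3.01, 3.14, 3.14, 3.14].

INTERFACE

Orientations are given as a unit quaternion [w, x, y, z].
In Python, from bench import env gives the robot as it stands.
- The arm moves only by the tool send_rows, never from a script. Its argument "deltas" is a list of rows, each an object of numbers: "tx", "ty", "tz": the shift along the tool's x, y, z in m; "roll": the turn about the tool's z in degrees; "hand": the opening, from 0 (shut) to 1 (fully open). In form: [{"tx": .., "ty": .., "tz": .., "roll": .., "hand": ..}, ...]. A call has 1 to 8 rows; each row shifts and turns the commanded pose from where the row before left it, along the tool's axes as they then stand; what a row does not reach is not made up. A row lasts 1/8 s, in which the tool goes at most 62.5 mm and 10.7 degrees, less where a joint would pass 70% of its speed; a pose out of reach is approached as far as the arm can. A call is refused whole if a number of a shift passes 0.0625 or a number of a turn 10.7, either way. A call with a gripper value outside its range is refused whole. The fingers move at their own pace and stop on an object; "newtons" is the grip in N (left out, the last holds). Time passes only in rows, so rows that do not move let the fingers close. It gives the time, the measured TCP pose, the force and the opening at its end, in the units of the state.
- env.get_obs(): the state, without advancing time (a new reading comes with each control period).
- env.get_image(name): name is "side" or "top" or "wrist"; returns the picture (480x640x3 uint8, red, green, blue); there is no depth.
- env.camera_info(name): a dict with "mtx" (3x3 intrinsics, pixels), "R" (3x3) and "t" (3): a world point X has camera coordinates R X + t. Camera axes: x right, y down, z forward; pixel columns grow to the right and rows downward; lengths in m; the calibration is good to about 2 mm. A picture is of the moment at which its call begins: read the wrist's pose just before it. camera_info takes no time and is no camera call; for the wrist camera it gives the pose at the moment of the call.
- env.job_done(): hands the job in, once; it reports no verdict.
The state is a dict: "clock": time; "joint_pos": joint angles; "joint_velocities": joint speeds; "joint_torque": joint torques, N m; "tool_pos": TCP position; "tool_rot": TCP orientation; "ft_force": force on the tool from outside, world axes, zero at the start; "ft_torque": the same for the moment, N m; "finger_gap": opening from 0.0 (shut) to 1.0 (fully open).
Only numpy, scipy, OpenCV 4.12 (cv2) and the standard library are available. Lean on these libraries where they do the work, as an engineer would, in place of code of your own. Each camera call takes 0.05 s, during which the arm holds its last target. There are 200 camera calls.

TASK

Load the wooden stick into the jig's metal cup: sweep it off the shelf into the trough, push it along into the cup until it is fully home against the cup's inner bottom (feel for it, do not ram it), and tip the cup up with its lever so that the stick stands upright in it. Leave the carton, the paper cup and the tape roll where they are.

Things in the scene. Friction and masses are not known exactly. Their poses are not given: they have to be found in the camera images.
- jig: Filling jig of white board and plywood, fixed to the bench, about 410 x 155 mm. Origin on the bench top on the centre line of its trough; x runs along the trough towards the cup (feed direction), y is level, towards the shelf side, z up. Figures called jig x, y, z are mm in this frame. The metal cup lies at the trough's end: mouth at jig x 20, hinge at jig x 135, z 62, hinge axis along y.
- trough (a point): Point on the trough's floor, at jig x -130, y 0, z 35; axes as the jig's. The trough is 34 wide (jig y -17 to 17), floor at z 35 from x -240 (open end) to 20; a back wall at y -17 to -27 has its top at z 56. From x -30 to 18 two cheeks (tops at z 56) narrow the trough from 34 to 23 and centre the stick on the cup.
- shelf (a point): Middle of the shelf's flat top, at jig x -130, y 71, z 42; axes as the jig's. The shelf runs from jig y 17 (the trough's edge, a step of 7 down to the trough floor) to y 125, and from x -240 to -20; it has no rim.
- stick_mid (a point): Centre of the loose hexagonal wooden stick, 160 long, 18 across its flats (20.8 across corners), 30 to 65 g, both ends alike. The point's x axis runs along the stick. It starts lying on a flat on the jig's shelf, roughly parallel to the trough (within 0.25 rad), its centre 55 to 90 mm from the trough's centre line.
- cup_mouth (a point): Centre of the mouth of the square aluminium cup: 115 long, bore 24 x 24, walls 4. Its axes turn with the cup: x points from the mouth to the cup's bottom, along the jig's x while the cup lies, straight down when it is upright. While it lies the bore continues the trough (bore floor 0.5 mm lower).
- cup (a joint): Tilt of the cup about its hinge: 0 lying (as at the start), 1.571 rad upright against its stop. It turns freely; its lever is a counterweight: let go below about 0.5 rad it drops back, above about 0.9 rad it goes on to upright by itself and stays there. Pushing the stick in holds the cup down.
- bar_mid (a point): Middle of the lever's round cross-bar: steel, 14 diameter, along the jig's y, on the shelf side of the cup (free from jig y 30 to 88, this point at 57). It is 100 mm from the hinge: above it (z 162) while the cup lies; pushed in the jig's +x it swings over and down (to x 235, z 62) as the cup rises. The stick's outer end then swings up near jig y = 0.
- cup_bottom: The cup's adjustable inner stop. This origin is fixed at the mouth's centre, NOT at the stop: the stop lies 58 to 94 mm inside the mouth, differently each time and hidden, so the end of travel must be felt. Its rubber pad gives 5 mm at 2 N per mm, then is solid. A stick pushed home with 10 to 20 N in all stays touching it; over 45 N on it is ramming.
- clamp (a point): Sprung steel pad in the cup's wall, 22 mm inside the mouth (moves with the cup). It clamps the stick: entering takes about 3 to 6 N, sliding on 2 to 4 N, and the stick does not slip down by its own weight when upright.
- carton_mid (a point): Bystander: centre of an open cardboard carton 160 x 120 x 60, on the bench. Leave alone.
- paper_cup_mid (a point): Bystander: centre of an empty white paper cup, 72 across the rim, 80 high. Leave alone.
- tape_roll_mid (a point): Bystander: centre of a cardboard-coloured tape roll lying flat, 90 across, 40 high. Leave alone.
Mind the look-alikes: they are no part of the job. What is meant by the part that bears stick_mid is not purple, and is the larger of those in its own colour.

How it is judged:
By the outcome, as a careful person would: the job done as asked, in the order asked, and still so for the second after the job is handed in, with the robot touching nothing.
It also fails if it takes over 67 s, if anything falls off the work surface, if the arm or the gripper's body presses on something with over 40 N, if the wrist force passes 120 N, or if a joint passes its speed limit or range.

## Working session

There is one attempt and no reset: what is moved stays moved. The work goes in short steps, Python scripts to look and compute and a tool call to move; the robot and the scene stay as the last step left them, time stands still between calls to the robot, and variables do not carry over. Pictures are saved under pics/ and viewed, about 8 in all and at most 12, crops included, and the job is handed in when it is done.

Besides the shell and the picture viewer there is one more tool, called as name(argument=value, ...), one argument or row to a line, values as JSON. send_rows: Moves the arm, as the interface text tells. Its arguments: {"type":"object","properties":{"deltas":{"type":"array","items":{"type":"object","properties":{"tx":{"type":"number"},"ty":{"type":"number"},"tz":{"type":"number"},"roll":{"type":"number"},"hand":{"type":"number"}}}},"newtons":{"type":"number"}},"required":["deltas"]}

```bash
mkdir -p pics; ls; python3 - <<'E'
from bench import env
import cv2
for n in ("top","side"):
    cv2.imwrite(f"pics/{n}0.png",env.get_image(n)[:,:,::-1])
    c=env.camera_info(n);print(n,c)
o=env.get_obs();print(o)
E
```

```text
pics
top {'mtx': array([[459.66488862,   0.        , 316.27550878],
       [  0.        , 459.66488862, 239.23202539],
       [  0.        ,   0.        ,   1.        ]]), 'R': array([[ 0.0148136 , -0.99987227,  0.00599981],
       [-0.9833776 , -0.0156547 , -0.1808962 ],
       [ 0.18096702, -0.00322035, -0.98348389]]), 't': array([0.01666899, 0.522471  , 1.20864928])}
side {'mtx': array([[487.62315146,   0.        , 321.36262404],
       [  0.        , 487.62315146, 233.81979865],
       [  0.        ,   0.        ,   1.        ]]), 'R': array([[ 0.82625434, -0.56322726,  0.00887822],
       [-0.4030178 , -0.60209177, -0.68924753],
       [ 0.3935485 ,  0.56591568, -0.72447155]]), 't': array([-0.39152252,  0.30429008,  1.07328993])}
{'clock': 0.1, 'joint_pos': array([ 1.06074192e+00,  1.81436648e-01,  1.60787316e+00, -3.80186780e-05,
        1.35375924e+00, -2.06294180e-01]), 'joint_velocities': array([ 6.98932295e-06, -2.52075240e-03, -1.22414250e-03,  9.72986805e-04,
        1.05786328e-03, -3.33156734e-05]), 'joint_torque': array([ 1.05178260e-03, -4.34824455e+01, -3.42694438e+01,  7.03830435e-02,
        3.40422825e-02, -7.81531776e-05]), 'tool_pos': array([0.17175279, 0.54827248, 0.23793398]), 'tool_rot': array([-2.41403654e-04,  1.51292766e-01,  9.88488722e-01, -6.97856784e-04]), 'ft_force': array([ 0.84729906, -0.99895929,  1.07468908]), 'ft_torque': array([ 0.00963892, -0.00367041, -0.00519133]), 'finger_gap': 1.0080516847715233}
```

View pics/top0.png

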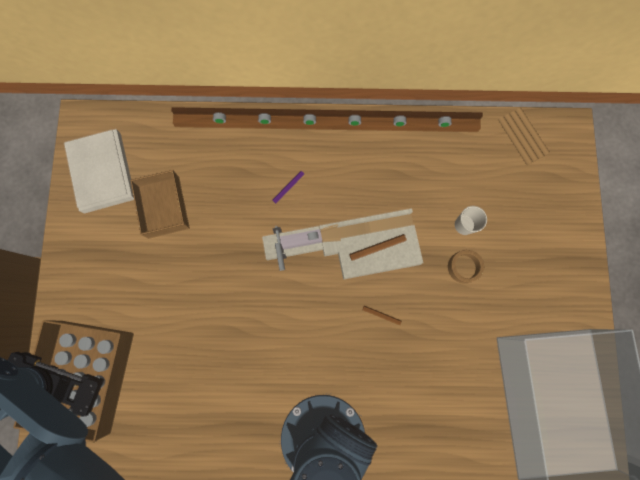

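View pics/side0.png

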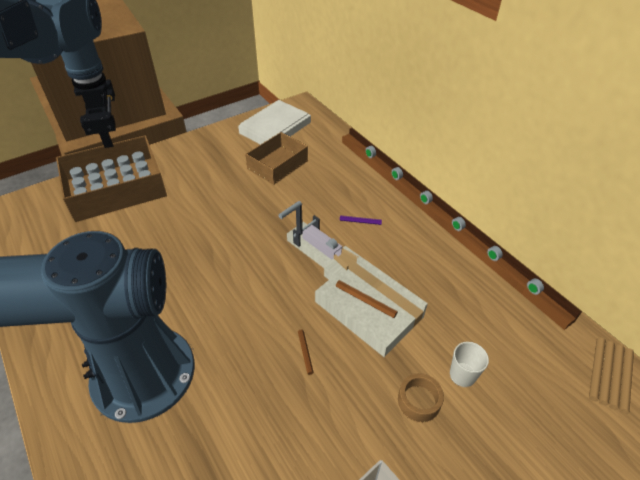

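The three look-alikes in the top picture are the brown stick on the shelf (377,247), a shorter brown stick on the bench (382,314) and a purple one (288,187). I pick the one on the shelf: it isn't purple and it's the larger of the brown two. The crop below should confirm that.

```bash
python3 - <<'E'
import cv2
a=cv2.imread("pics/top0.png")[200:290,255:430]
b=cv2.imread("pics/side0.png")[195:360,270:435]
cv2.imwrite("pics/c1.png",cv2.resize(a,None,fx=4.5,fy=4.5,interpolation=cv2.INTER_CUBIC))
cv2.imwrite("pics/c2.png",cv2.resize(b,None,fx=3.6,fy=3.6,interpolation=cv2.INTER_CUBIC))
E
```

```text
(no output)
```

View pics/c1.png

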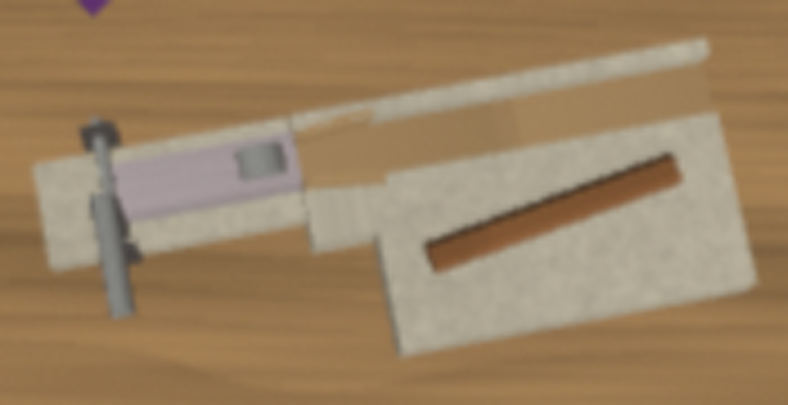

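View pics/c2.png

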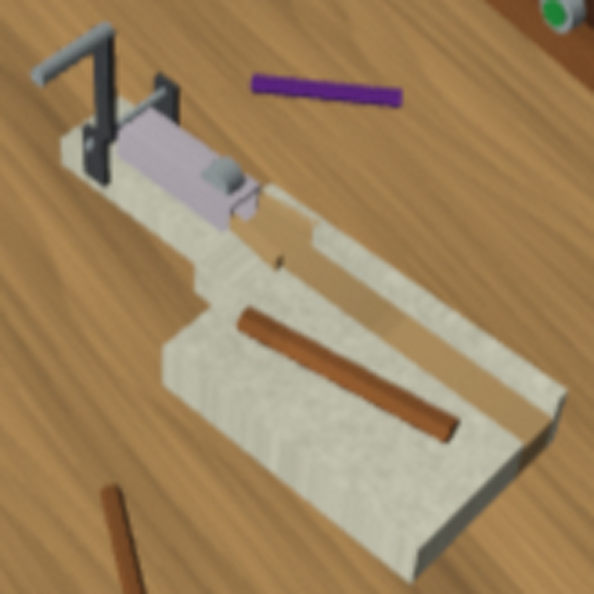

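```bash
cat > h.py <<'E'
import numpy as np, cv2
from scipy.optimize import least_squares
from bench import env
def proj(n,P):
    c=env.camera_info(n);q=np.atleast_2d(P)@c["R"].T+c["t"];q=q@c["mtx"].T
    return q[:,:2]/q[:,2:]
def back(n,uv,z):
    c=env.camera_info(n);d=c["R"].T@np.linalg.inv(c["mtx"])@np.r_[uv,1];C=-c["R"].T@c["t"]
    return C+d*(z-C[2])/d[2]
def T(p,J):
    J=np.atleast_2d(J)/1000.;c,s=np.cos(p[2]),np.sin(p[2])
    return np.c_[p[0]+c*J[:,0]-s*J[:,1],p[1]+s*J[:,0]+c*J[:,1],J[:,2]]
def inv(p,X):
    c,s=np.cos(p[2]),np.sin(p[2]);d=np.asarray(X)[:2]-p[:2]
    return np.array([c*d[0]+s*d[1],-s*d[0]+c*d[1],X[2]])*1000
E
python3 - <<'E'
from h import *
c1=lambda x,y:(255+(x+.5)/4.5-.5,200+(y+.5)/4.5-.5)
c2=lambda x,y:(270+(x+.5)/3.6-.5,195+(y+.5)/3.6-.5)
A=[((-20,17,42),385,178),((-240,17,42),718,114),((-240,125,42),755,286),((-240,-27,56),709,40),((20,-16,62.5),290,133),((20,16,62.5),302,190),((135,88,162),122,315)]
B=[((-20,125,42),163,348),((-240,-27,56),565,393),((135,88,162),38,77),((-240,17,42),521,444)]
ia=np.array([c1(a[1],a[2]) for a in A]);ib=np.array([c2(a[1],a[2]) for a in B])
Ja=np.array([a[0] for a in A]);Jb=np.array([a[0] for a in B])
f=lambda p:np.r_[(proj("top",T(p,Ja))-ia).ravel(),(proj("side",T(p,Jb))-ib).ravel()]
r=least_squares(f,[.45,-.05,1.5],loss="soft_l1",x_scale=[.01,.01,.01])
p=r.x;print(p);print(f(p).reshape(-1,2).round(1))
np.save("jig.npy",p)
for n,z,q in (("top",51,[c1(426,258),c1(680,168)]),("side",51,[c2(243,320),c2(452,428)])):
    for u in q:print(n,inv(p,back(n,u,z/1000)).round(1))
for n,q in(("top",[(162,204),(471,221),(465,266)]),):
    for u in q:print(back(n,u,.04).round(3))
print(proj("top",T(p,[[-240,0,35],[135,57,162]])))
E
```

```text
[ 0.53637505 -0.00705405  1.76889126]
[[-4.   0.2]
 [ 0.1  0.3]
 [ 0.6  0.2]
 [-0.3  0.2]
 [ 0.7 -0.3]
 [ 0.2 -1.5]
 [ 0.2  0.2]
 [-0.6 -0.4]
 [ 0.4 -0.4]
 [-0.4  0. ]
 [ 0.3  0.1]]
top [-44.9  72.4  51. ]
top [-207.4   46.3   51. ]
side [-48.5  75.1  51. ]
side [-203.1   44.4   51. ]
[0.616 0.455 0.04 ]
[ 0.582 -0.404  0.04 ]
[ 0.456 -0.382  0.04 ]
[[412.41865308 219.85907992]
 [279.819234   257.52086472]]
```

```bash
cat >> h.py <<'E'
def st(target=None):
    from scipy.spatial.transform import Rotation as Ro
    p=np.load("jig.npy");o=env.get_obs();q=o["tool_rot"];R=Ro.from_quat(np.r_[q[1:],q[0]]).as_matrix()
    yaw=np.degrees(p[2]-np.arctan2(R[1,1],R[0,1]))
    print("t",o["clock"],"jig",inv(p,o["tool_pos"]).round(1),"roll needed",round(-yaw,2),"tilt",R[:,2].round(4),"gap",round(o["finger_gap"],3))
    c,s=np.cos(p[2]),np.sin(p[2]);F=o["ft_force"];print("F jig",[round(v,2) for v in (c*F[0]+s*F[1],-s*F[0]+c*F[1],F[2])])
    if target is not None:
        d=T(p,target)[0]-o["tool_pos"];print("world tgt",T(p,target)[0].round(4),"tool delta now",(R.T@d).round(4))
E
python3 -c "
from h import *
st([-126,103,160])
for t in([-225,0,39],[135,78,150],[235,78,50]):print(T(np.load('jig.npy'),t))
c=env.camera_info('wrist');C=-c['R'].T@c['t'];o=env.get_obs();print(C-o['tool_pos'])"
```

```text
t 0.1 jig [616.2 248.2 237.9] roll needed -28.75 tilt [-7.0e-04 -1.3e-03 -1.0e+00] gap 1.008
F jig [np.float64(-1.15), np.float64(-0.63), np.float64(1.07)]
world tgt [ 0.4602 -0.1509  0.16  ] tool delta now [-0.4844 -0.5807  0.0786]
[[ 0.58065547 -0.22765378  0.039     ]]
[[0.43333222 0.10995525 0.15      ]]
[[0.41365203 0.20799958 0.05      ]]
[-0.06322272  0.01967806  0.14640194]
```

send_rows(
  deltas=[
    {"roll": -10.7,"hand": 1},
    {"roll": -10.7},
    {"roll": -7.35},
    {"ty": -0.05,"tx": -0.01},
    {"ty": -0.05,"tx": -0.01},
    {"ty": -0.05,"tx": -0.01},
    {"ty": -0.05,"tx": -0.01},
    {"ty": -0.05,"tx": -0.01},
  ],
)

```text
validation failed for argument at $.de...
```

send_rows(
  deltas=[
    {"ty": -0.05,"tx": -0.01},
    {"ty": -0.05,"tx": -0.01},
    {"ty": -0.05,"tx": -0.01},
    {"ty": -0.05,"tx": -0.01},
    {"ty": -0.05,"tx": -0.01},
    {"ty": -0.05,"tx": -0.01},
    {"ty": -0.05,"tx": -0.01},
    {"ty": -0.05,"tx": -0.01},
  ],
)

```text
validation failed for argument at $.de...
```

```bash
python3 -c "
from h import *
st([-126,103,120])"
```

```text
t 0.1 jig [616.2 248.2 237.9] roll needed -28.75 tilt [-7.0e-04 -1.3e-03 -1.0e+00] gap 1.008
F jig [np.float64(-1.15), np.float64(-0.63), np.float64(1.07)]
world tgt [ 0.4602 -0.1509  0.12  ] tool delta now [-0.4844 -0.5807  0.1186]
```

send_rows(
  deltas=[
    {"tx": 0,"ty": 0,"tz": 0,"roll": -10.7,"hand": 1},
    {"tx": 0,"ty": 0,"tz": 0,"roll": -10.7,"hand": 1},
    {"tx": 0,"ty": 0,"tz": 0,"roll": -7.35,"hand": 1},
    {"tx": -0.01,"ty": -0.05,"tz": 0,"roll": 0,"hand": 1},
    {"tx": -0.01,"ty": -0.05,"tz": 0,"roll": 0,"hand": 1},
    {"tx": -0.01,"ty": -0.05,"tz": 0,"roll": 0,"hand": 1},
    {"tx": -0.01,"ty": -0.05,"tz": 0,"roll": 0,"hand": 1},
    {"tx": -0.01,"ty": -0.05,"tz": 0,"roll": 0,"hand": 1},
  ],
)

```text
clock: 1.1
tool_pos: [0.2703, 0.3119, 0.2385]
tool_rot: [-0.0, -0.099, 0.995, -0.0]
ft_force: [0.8, -0.3, 0.6]
finger_gap: 1.003
```

```bash
python3 -c "
from h import *
st([-126,103,120])"
```

```text
t 1.1 jig [365.  198.1 238.5] roll needed 0.02 tilt [-0.e+00 -2.e-04 -1.e+00] gap 1.003
F jig [np.float64(-0.49), np.float64(-0.7), np.float64(0.56)]
world tgt [ 0.4602 -0.1509  0.12  ] tool delta now [-0.0949 -0.491   0.1186]
```

send_rows(
  deltas=[
    {"tx": -0.012,"ty": -0.061,"tz": 0,"roll": 0,"hand": 1},
    {"tx": -0.012,"ty": -0.061,"tz": 0,"roll": 0,"hand": 1},
    {"tx": -0.012,"ty": -0.061,"tz": 0,"roll": 0,"hand": 1},
    {"tx": -0.012,"ty": -0.061,"tz": 0,"roll": 0,"hand": 1},
    {"tx": -0.012,"ty": -0.061,"tz": 0,"roll": 0,"hand": 1},
    {"tx": -0.012,"ty": -0.061,"tz": 0,"roll": 0,"hand": 1},
    {"tx": -0.012,"ty": -0.061,"tz": 0.04,"roll": 0,"hand": 1},
    {"tx": -0.011,"ty": -0.061,"tz": 0.05,"roll": 0,"hand": 1},
  ],
)

```text
clock: 2.1
tool_pos: [0.4517, -0.1275, 0.1654]
tool_rot: [0.001, -0.098, 0.995, -0.001]
ft_force: [0.9, 0.4, 0.4]
finger_gap: 0.998
```

```bash
python3 - <<'E'
from h import *
st([-126,103,46])
c=env.camera_info("wrist")
im=env.get_image("wrist");cv2.imwrite("pics/w1.png",im[:,:,::-1])
p=np.load("jig.npy")
q=T(p,[[-20,17,42],[-240,17,42],[-240,-27,56],[-45,73,51],[-206,45,51]])@c["R"].T+c["t"];q=q@c["mtx"].T;print(q[:,:2]/q[:,2:])
E
```

```text
t 2.1 jig [-101.5  106.7  165.4] roll needed -0.07 tilt [ 0.0021 -0.0012 -1.    ] gap 0.998
F jig [np.float64(0.2), np.float64(-0.95), np.float64(0.38)]
world tgt [ 0.4602 -0.1509  0.046 ] tool delta now [-0.0035 -0.0243  0.1194]
[[438.13124689 355.80294508]
 [143.08808068 355.83937985]
 [141.76935345 418.9117789 ]
 [410.76924183 289.61140957]
 [180.74877063 326.93203433]]
```

View pics/w1.png

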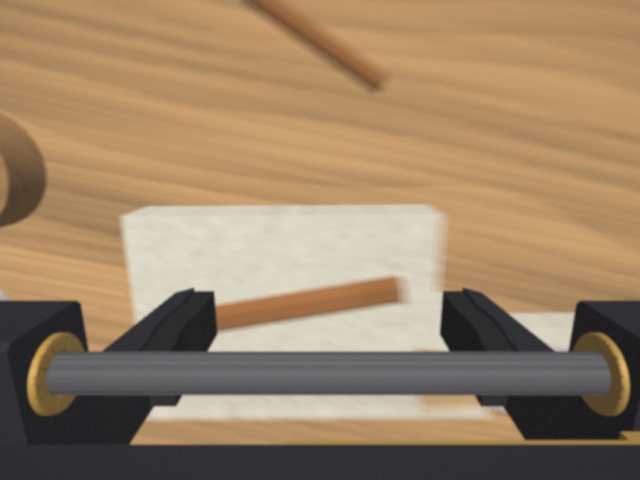

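send_rows(
  deltas=[
    {"tx": 0,"ty": 0,"tz": 0.03,"roll": 0,"hand": 1},
    {"tx": 0,"ty": 0,"tz": 0.03,"roll": 0,"hand": 1},
    {"tx": 0,"ty": -0.003,"tz": 0.02,"roll": 0,"hand": 1},
    {"tx": 0,"ty": 0,"tz": 0,"roll": 0,"hand": 1},
    {"tx": 0,"ty": 0,"tz": 0,"roll": 0,"hand": 1},
  ],
)

```text
clock: 2.78
tool_pos: [0.4517, -0.1281, 0.0863]
tool_rot: [0.0, -0.099, 0.995, -0.0]
ft_force: [-0.6, 0.5, 0.1]
finger_gap: 1.003
```

```bash
python3 -c "
from h import *
st([-126,103,46])"
```

```text
t 2.775 jig [-102.   106.9   86.3] roll needed -0.01 tilt [ 5.e-04 -3.e-04 -1.e+00] gap 1.003
F jig [np.float64(0.58), np.float64(0.48), np.float64(0.1)]
world tgt [ 0.4602 -0.1509  0.046 ] tool delta now [-0.0039 -0.0239  0.0403]
```

send_rows(
  deltas=[
    {"tx": -0.002,"ty": -0.024,"tz": 0.01,"roll": 0,"hand": 1},
    {"tx": 0,"ty": 0,"tz": 0.02,"roll": 0,"hand": 1},
    {"tx": 0,"ty": 0,"tz": 0.009,"roll": 0,"hand": 1},
    {"tx": 0,"ty": 0,"tz": 0,"roll": 0,"hand": 1},
    {"tx": 0,"ty": 0,"tz": 0,"roll": 0,"hand": 1},
  ],
)

```text
clock: 3.4
tool_pos: [0.4585, -0.1512, 0.0474]
tool_rot: [0.0, -0.099, 0.995, -0.0]
ft_force: [-0.1, -0.3, 0.1]
finger_gap: 0.999
```

```bash
python3 -c "
from h import *
st([-126,50,46])"
```

```text
t 3.4 jig [-126.1  104.7   47.4] roll needed 0.02 tilt [ 1.e-03 -6.e-04 -1.e+00] gap 0.999
F jig [np.float64(-0.33), np.float64(0.12), np.float64(0.12)]
world tgt [ 0.5121 -0.1404  0.046 ] tool delta now [-0.0547  0.      0.0015]
```

send_rows(
  deltas=[
    {"tx": -0.009,"ty": 0,"tz": 0,"roll": 0,"hand": 1},
    {"tx": -0.008,"ty": 0,"tz": 0,"roll": 0,"hand": 1},
    {"tx": -0.008,"ty": 0,"tz": 0,"roll": 0,"hand": 1},
    {"tx": -0.008,"ty": 0,"tz": 0,"roll": 0,"hand": 1},
    {"tx": -0.007,"ty": 0,"tz": 0,"roll": 0,"hand": 1},
    {"tx": -0.007,"ty": 0,"tz": 0,"roll": 0,"hand": 1},
    {"tx": -0.007,"ty": 0,"tz": 0,"roll": 0,"hand": 1},
    {"tx": -0.007,"ty": 0,"tz": 0,"roll": 0,"hand": 1},
  ],
)

```text
clock: 4.4
tool_pos: [0.5183, -0.1391, 0.0466]
tool_rot: [-0.0, -0.099, 0.995, 0.0]
ft_force: [0.1, 0.3, -0.1]
finger_gap: 0.997
```

```bash
python3 - <<'E'
from h import *
st([-126,22,46])
a=env.get_image("side")[195:360,270:435,::-1]
cv2.imwrite("pics/s2.png",cv2.resize(a,None,fx=3.6,fy=3.6,interpolation=cv2.INTER_CUBIC))
E
```

```text
t 4.4 jig [-125.9   43.7   46.6] roll needed -0.01 tilt [-1.e-04  0.e+00 -1.e+00] gap 0.997
F jig [np.float64(0.31), np.float64(-0.21), np.float64(-0.11)]
world tgt [ 0.5396 -0.1349  0.046 ] tool delta now [-0.0217 -0.0001  0.0006]
```

View pics/s2.png

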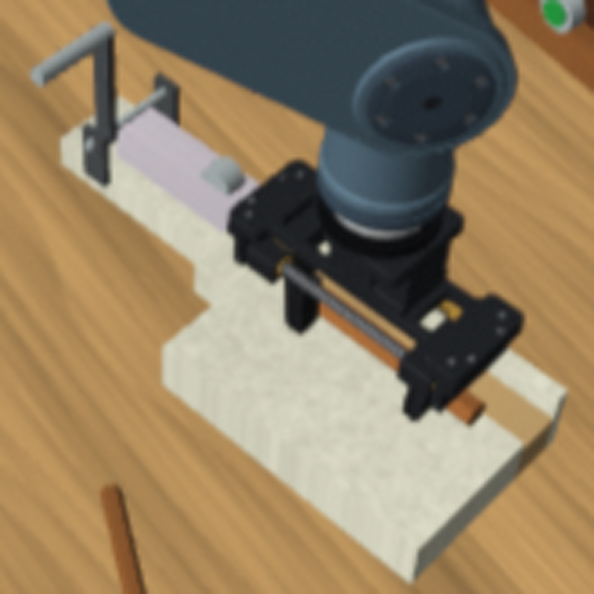

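The stick has squared up against both fingers and lies at the trough's edge, with its rear end at about (475,412). I'll carry on over the step.

send_rows(
  deltas=[
    {"tx": -0.005,"ty": 0,"tz": 0,"roll": 0,"hand": 1},
    {"tx": -0.005,"ty": 0,"tz": 0,"roll": 0,"hand": 1},
    {"tx": -0.005,"ty": 0,"tz": 0,"roll": 0,"hand": 1},
    {"tx": -0.004,"ty": 0,"tz": 0,"roll": 0,"hand": 1},
    {"tx": -0.004,"ty": 0,"tz": 0,"roll": 0,"hand": 1},
    {"tx": -0.003,"ty": 0,"tz": 0,"roll": 0,"hand": 1},
    {"tx": 0,"ty": 0,"tz": 0,"roll": 0,"hand": 1},
    {"tx": 0,"ty": 0,"tz": 0,"roll": 0,"hand": 1},
  ],
)

```text
clock: 5.45
tool_pos: [0.5432, -0.134, 0.0466]
tool_rot: [-0.0, -0.099, 0.995, 0.0]
ft_force: [-0.4, -0.3, 0.0]
finger_gap: 1.001
```

```bash
python3 - <<'E'
from h import *
st([-240,0,120])
E
```

```text
t 5.45 jig [-125.8   18.3   46.6] roll needed -0.01 tilt [-1.e-04  1.e-04 -1.e+00] gap 1.001
F jig [np.float64(-0.27), np.float64(0.42), np.float64(0.0)]
world tgt [ 0.5836 -0.2424  0.12  ] tool delta now [-0.0183 -0.1141 -0.0734]
```

send_rows(
  deltas=[
    {"tx": 0.004,"ty": 0,"tz": -0.01,"roll": 0,"hand": 1},
    {"tx": 0,"ty": 0,"tz": -0.03,"roll": 0,"hand": 1},
    {"tx": 0,"ty": 0,"tz": -0.035,"roll": 0,"hand": 0},
    {"tx": -0.01,"ty": -0.04,"tz": 0,"roll": 0,"hand": 0},
    {"tx": -0.012,"ty": -0.04,"tz": 0,"roll": 0,"hand": 0},
    {"tx": 0,"ty": -0.04,"tz": 0,"roll": 0,"hand": 0},
    {"tx": 0,"ty": 0,"tz": 0,"roll": 0,"hand": 0},
    {"tx": 0,"ty": 0,"tz": 0,"roll": 0,"hand": 0},
  ],
)

```text
clock: 6.45
tool_pos: [0.584, -0.2476, 0.1218]
tool_rot: [-0.0, -0.099, 0.995, 0.0]
ft_force: [-0.1, 0.5, -0.2]
finger_gap: 0.338
```

```bash
python3 - <<'E'
from h import *
st([-246,0,40])
a=env.get_image("side")[195:360,270:435,::-1]
cv2.imwrite("pics/s3.png",cv2.resize(a,None,fx=3.6,fy=3.6,interpolation=cv2.INTER_CUBIC))
E
```

```text
t 6.45 jig [-245.3    0.6  121.8] roll needed -0.03 tilt [-5.e-04  7.e-04 -1.e+00] gap 0.338
F jig [np.float64(0.48), np.float64(0.01), np.float64(-0.19)]
world tgt [ 0.5848 -0.2482  0.04  ] tool delta now [-0.0006 -0.0008  0.0817]
```

View pics/s3.png

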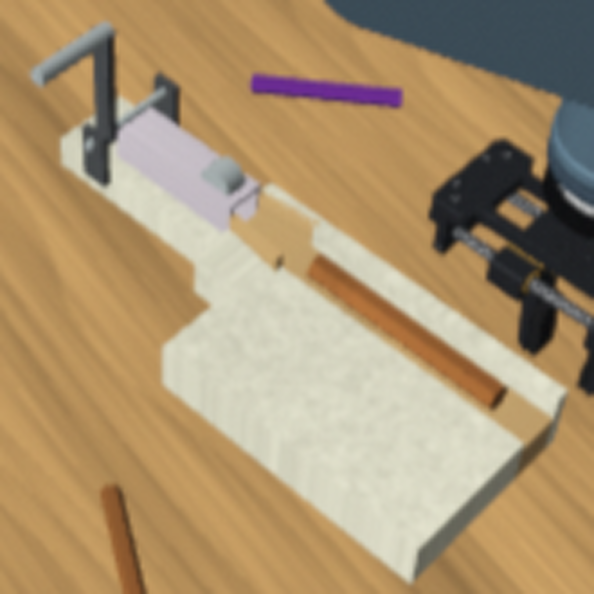

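send_rows(
  deltas=[
    {"tx": 0,"ty": 0,"tz": 0.0,"roll": 0,"hand": 0},
    {"tx": 0,"ty": 0,"tz": 0,"roll": 0,"hand": 0},
    {"tx": 0,"ty": 0,"tz": 0,"roll": 0,"hand": 0},
    {"tx": 0,"ty": 0,"tz": 0.03,"roll": 0,"hand": 0},
    {"tx": 0,"ty": 0,"tz": 0.03,"roll": 0,"hand": 0},
    {"tx": 0,"ty": 0,"tz": 0.02,"roll": 0,"hand": 0},
    {"tx": 0,"ty": 0,"tz": 0,"roll": 0,"hand": 0},
    {"tx": 0,"ty": 0,"tz": 0,"roll": 0,"hand": 0},
  ],
)

```text
clock: 7.5
tool_pos: [0.5853, -0.2486, 0.0427]
tool_rot: [0.001, -0.099, 0.995, -0.0]
ft_force: [-0.3, -0.9, 0.7]
finger_gap: 0.006
```

```bash
python3 - <<'E'
from h import *
st([-246,0,40])
p=np.load("jig.npy");print(inv(p,back("side",(270+500/3.6,195+395/3.6),.046)),inv(p,back("side",(270+316/3.6,195+266/3.6),.046)))
E
```

```text
t 7.5 jig [-246.5   -0.4   42.7] roll needed -0.0 tilt [ 1.3e-03 -9.0e-04 -1.0e+00] gap 0.006
F jig [np.float64(-0.79), np.float64(0.49), np.float64(0.68)]
world tgt [ 0.5848 -0.2482  0.04  ] tool delta now [0.0004 0.0005 0.0027]
[-208.87563312   -0.97340934   46.        ] [-51.19462134   2.01183578  46.        ]
```

send_rows(
  deltas=[
    {"tx": 0,"ty": 0.008,"tz": 0.001,"roll": 0,"hand": 0},
    {"tx": 0,"ty": 0.008,"tz": 0,"roll": 0,"hand": 0},
    {"tx": 0,"ty": 0.008,"tz": 0,"roll": 0,"hand": 0},
    {"tx": 0,"ty": 0.01,"tz": 0,"roll": 0,"hand": 0},
    {"tx": 0,"ty": 0.01,"tz": 0,"roll": 0,"hand": 0},
    {"tx": 0,"ty": 0.01,"tz": 0,"roll": 0,"hand": 0},
    {"tx": 0,"ty": 0.008,"tz": 0,"roll": 0,"hand": 0},
    {"tx": 0,"ty": 0.006,"tz": 0,"roll": 0,"hand": 0},
  ],
)

```text
clock: 8.5
tool_pos: [0.5711, -0.1809, 0.0406]
tool_rot: [-0.0, -0.099, 0.995, 0.0]
ft_force: [0.4, -0.4, -0.4]
finger_gap: 0.002
```

```bash
python3 -c "
from h import *
st([-150,0,42])"
```

```text
t 8.5 jig [-177.3    0.2   40.6] roll needed 0.01 tilt [-1.e-04  0.e+00 -1.e+00] gap 0.002
F jig [np.float64(-0.46), np.float64(-0.36), np.float64(-0.43)]
world tgt [ 0.5659 -0.1541  0.042 ] tool delta now [-0.0002  0.0273 -0.0014]
```

send_rows(
  deltas=[
    {"tx": 0,"ty": 0.006,"tz": 0,"roll": 0,"hand": 0},
    {"tx": 0,"ty": 0.006,"tz": 0,"roll": 0,"hand": 0},
    {"tx": 0,"ty": 0.006,"tz": 0,"roll": 0,"hand": 0},
    {"tx": 0,"ty": 0.006,"tz": 0,"roll": 0,"hand": 0},
    {"tx": 0,"ty": 0.005,"tz": 0,"roll": 0,"hand": 0},
  ],
)

```text
clock: 9.12
tool_pos: [0.5654, -0.1527, 0.0407]
tool_rot: [-0.0, -0.099, 0.995, 0.0]
ft_force: [0.1, -1.3, 0.4]
finger_gap: 0.007
```

send_rows(
  deltas=[
    {"tx": 0,"ty": 0.004,"tz": 0,"roll": 0,"hand": 0},
    {"tx": 0,"ty": 0.004,"tz": 0,"roll": 0,"hand": 0},
    {"tx": 0,"ty": 0.004,"tz": 0,"roll": 0,"hand": 0},
  ],
)

```text
clock: 9.5
tool_pos: [0.5637, -0.142, 0.0411]
tool_rot: [0.001, -0.099, 0.995, -0.001]
ft_force: [0.7, -4.1, 0.4]
finger_gap: 0.004
```

send_rows(
  deltas=[
    {"tx": 0,"ty": 0.004,"tz": 0,"roll": 0,"hand": 0},
    {"tx": 0,"ty": 0.004,"tz": 0,"roll": 0,"hand": 0},
  ],
)

```text
clock: 9.75
tool_pos: [0.5617, -0.1335, 0.0409]
tool_rot: [0.0, -0.099, 0.995, -0.0]
ft_force: [1.2, -3.1, 1.0]
finger_gap: 0.007
```

send_rows(
  deltas=[
    {"tx": 0,"ty": 0.004,"tz": 0,"roll": 0,"hand": 0},
    {"tx": 0,"ty": 0.004,"tz": 0,"roll": 0,"hand": 0},
  ],
)

```text
clock: 10.0
tool_pos: [0.5599, -0.1254, 0.0407]
tool_rot: [0.0, -0.099, 0.995, -0.0]
ft_force: [0.6, -3.2, 0.4]
finger_gap: 0.003
```

```bash
python3 - <<'E'
from h import *
st([-100,0,42])
a=env.get_image("side")[195:360,270:435,::-1]
cv2.imwrite("pics/s4.png",cv2.resize(a,None,fx=3.6,fy=3.6,interpolation=cv2.INTER_CUBIC))
E
```

```text
t 10.0 jig [-120.6    0.2   40.7] roll needed -0.01 tilt [ 0. -0. -1.] gap 0.003
F jig [np.float64(-3.22), np.float64(-0.02), np.float64(0.43)]
world tgt [ 0.5561 -0.1051  0.042 ] tool delta now [-0.0002  0.0206 -0.0013]
```

View pics/s4.png

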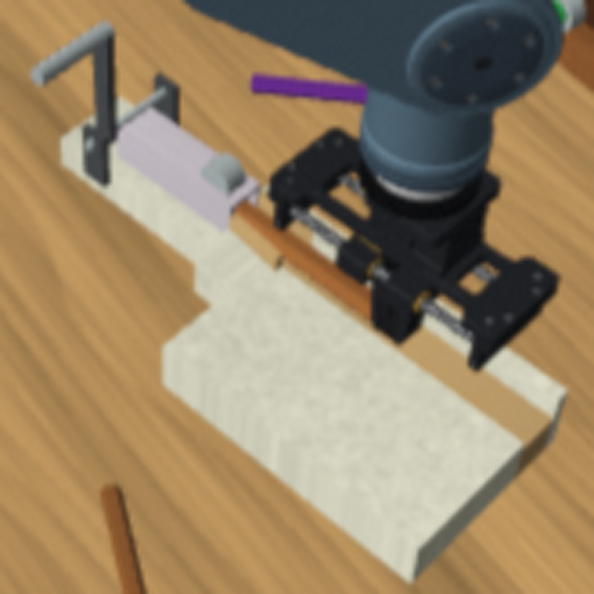

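The stick is in the cup and past the clamp, sliding at about 3 N. Next I'll feel for the stop.

send_rows(
  deltas=[
    {"tx": 0,"ty": 0.004,"tz": 0,"roll": 0,"hand": 0},
    {"tx": 0,"ty": 0.004,"tz": 0,"roll": 0,"hand": 0},
    {"tx": 0,"ty": 0.004,"tz": 0,"roll": 0,"hand": 0},
    {"tx": 0,"ty": 0.002,"tz": 0,"roll": 0,"hand": 0},
  ],
)

```text
clock: 10.55
tool_pos: [0.5572, -0.1116, 0.0407]
tool_rot: [-0.0, -0.099, 0.995, -0.0]
ft_force: [1.0, -3.3, 1.0]
finger_gap: 0.004
```

send_rows(
  deltas=[
    {"tx": 0,"ty": 0.002,"tz": 0,"roll": 0,"hand": 0},
    {"tx": 0,"ty": 0.002,"tz": 0,"roll": 0,"hand": 0},
  ],
)

```text
clock: 10.8
tool_pos: [0.5564, -0.1079, 0.0407]
tool_rot: [-0.0, -0.099, 0.995, -0.0]
ft_force: [0.7, -4.3, 1.4]
finger_gap: 0.004
```

send_rows(
  deltas=[
    {"tx": 0,"ty": 0.002,"tz": 0,"roll": 0,"hand": 0},
    {"tx": 0,"ty": 0.001,"tz": 0,"roll": 0,"hand": 0},
  ],
)

```text
clock: 11.05
tool_pos: [0.5559, -0.1049, 0.0407]
tool_rot: [0.0, -0.099, 0.995, -0.0]
ft_force: [0.8, -3.1, 2.3]
finger_gap: 0.001
```

send_rows(
  deltas=[
    {"tx": 0,"ty": 0.002,"tz": 0,"roll": 0,"hand": 0},
    {"tx": 0,"ty": 0,"tz": 0,"roll": 0,"hand": 0},
  ],
)

```text
clock: 11.3
tool_pos: [0.5554, -0.1028, 0.0406]
tool_rot: [-0.0, -0.099, 0.995, 0.0]
ft_force: [0.3, -2.9, 0.7]
finger_gap: 0.006
```

send_rows(
  deltas=[
    {"tx": 0,"ty": 0.002,"tz": 0,"roll": 0,"hand": 0},
    {"tx": 0,"ty": 0,"tz": 0,"roll": 0,"hand": 0},
  ],
)

```text
clock: 11.55
tool_pos: [0.555, -0.1009, 0.0406]
tool_rot: [-0.0, -0.099, 0.995, 0.0]
ft_force: [0.8, -2.6, 1.1]
finger_gap: 0.004
```

send_rows(
  deltas=[
    {"tx": 0,"ty": 0.002,"tz": 0,"roll": 0,"hand": 0},
    {"tx": 0,"ty": 0.002,"tz": 0,"roll": 0,"hand": 0},
  ],
)

```text
clock: 11.8
tool_pos: [0.5543, -0.0971, 0.0407]
tool_rot: [0.0, -0.099, 0.995, -0.0]
ft_force: [1.3, -4.4, 2.1]
finger_gap: 0.001
```

```bash
python3 -c "
from h import *
st([-66,0,42])"
```

```text
t 11.8 jig [-91.8   0.2  40.7] roll needed -0.01 tilt [ 1.e-04 -0.e+00 -1.e+00] gap 0.001
F jig [np.float64(-4.53), np.float64(-0.4), np.float64(2.1)]
world tgt [ 0.5494 -0.0718  0.042 ] tool delta now [-0.0002  0.0258 -0.0013]
```

send_rows(
  deltas=[
    {"tx": 0,"ty": 0.002,"tz": 0,"roll": 0,"hand": 0},
    {"tx": 0,"ty": 0,"tz": 0,"roll": 0,"hand": 0},
  ],
)

```text
clock: 12.05
tool_pos: [0.5538, -0.0949, 0.0406]
tool_rot: [-0.0, -0.099, 0.995, 0.0]
ft_force: [0.7, -3.0, 1.1]
finger_gap: 0.009
```

Still sliding freely, so I go on in steps of 3–4 mm.

send_rows(
  deltas=[
    {"tx": 0,"ty": 0.002,"tz": 0,"roll": 0,"hand": 0},
    {"tx": 0,"ty": 0.002,"tz": 0,"roll": 0,"hand": 0},
  ],
)

```text
clock: 12.3
tool_pos: [0.5531, -0.0912, 0.0407]
tool_rot: [0.0, -0.099, 0.995, -0.0]
ft_force: [0.6, -3.5, 1.6]
finger_gap: 0.008
```

send_rows(
  deltas=[
    {"tx": 0,"ty": 0.002,"tz": 0,"roll": 0,"hand": 0},
    {"tx": 0,"ty": 0.002,"tz": 0,"roll": 0,"hand": 0},
  ],
)

```text
clock: 12.55
tool_pos: [0.5523, -0.0873, 0.0407]
tool_rot: [0.0, -0.099, 0.995, -0.0]
ft_force: [-0.0, -4.2, 0.6]
finger_gap: 0.004
```

send_rows(
  deltas=[
    {"tx": 0,"ty": 0.002,"tz": 0,"roll": 0,"hand": 0},
    {"tx": 0,"ty": 0.002,"tz": 0,"roll": 0,"hand": 0},
  ],
)

```text
clock: 12.8
tool_pos: [0.5519, -0.084, 0.0408]
tool_rot: [0.0, -0.099, 0.995, -0.001]
ft_force: [1.8, -8.1, -0.3]
finger_gap: 0.008
```

send_rows(
  deltas=[
    {"tx": 0,"ty": 0.002,"tz": 0,"roll": 0,"hand": 0},
    {"tx": 0,"ty": 0,"tz": 0,"roll": 0,"hand": 0},
  ],
)

```text
clock: 13.05
tool_pos: [0.5518, -0.0825, 0.0409]
tool_rot: [0.001, -0.099, 0.995, -0.001]
ft_force: [2.8, -7.3, 0.2]
finger_gap: 0.006
```

send_rows(
  deltas=[
    {"tx": 0,"ty": 0.002,"tz": 0,"roll": 0,"hand": 0},
    {"tx": 0,"ty": 0,"tz": 0,"roll": 0,"hand": 0},
  ],
)

```text
clock: 13.3
tool_pos: [0.552, -0.082, 0.0413]
tool_rot: [0.001, -0.099, 0.995, -0.002]
ft_force: [2.8, -13.5, -1.1]
finger_gap: 0.008
```

send_rows(
  deltas=[
    {"tx": 0,"ty": 0.001,"tz": 0,"roll": 0,"hand": 0},
    {"tx": 0,"ty": 0,"tz": 0,"roll": 0,"hand": 0},
    {"tx": 0,"ty": 0,"tz": 0,"roll": 0,"hand": 0},
  ],
)

```text
clock: 13.68
tool_pos: [0.5523, -0.0818, 0.0416]
tool_rot: [0.002, -0.099, 0.995, -0.003]
ft_force: [3.1, -15.2, -0.7]
finger_gap: 0.001
```

```bash
python3 -c "
from h import *
st([-66,0,42])"
```

```text
t 13.675 jig [-76.4  -0.9  41.6] roll needed -0.01 tilt [ 0.0039 -0.0052 -1.    ] gap 0.001
F jig [np.float64(-15.55), np.float64(-0.07), np.float64(-0.68)]
world tgt [ 0.5494 -0.0718  0.042 ] tool delta now [ 0.0009  0.0104 -0.0005]
```

Home at 15.5 N, about 83 mm deep, which is inside the 58–94 mm range. I'll back off, rise and go to the lever.

send_rows(
  deltas=[
    {"tx": 0,"ty": -0.006,"tz": 0,"roll": 0,"hand": 0},
    {"tx": 0,"ty": -0.012,"tz": 0,"roll": 0,"hand": 0},
    {"tx": 0,"ty": -0.015,"tz": 0,"roll": 0,"hand": 0},
    {"tx": 0,"ty": 0,"tz": -0.035,"roll": 0,"hand": 0},
    {"tx": 0,"ty": 0,"tz": -0.045,"roll": 0,"hand": 0},
    {"tx": 0,"ty": 0,"tz": -0.045,"roll": 0,"hand": 0},
    {"tx": 0,"ty": 0,"tz": -0.045,"roll": 0,"hand": 0},
    {"tx": 0.01,"ty": 0,"tz": 0,"roll": 0,"hand": 0.45},
  ],
)

```text
clock: 14.68
tool_pos: [0.5497, -0.1142, 0.215]
tool_rot: [0.004, -0.099, 0.995, -0.002]
ft_force: [-0.3, -0.9, 0.2]
finger_gap: 0.095
```

```bash
python3 -c "
from h import *
st([135,78,205])"
```

```text
t 14.675 jig [-107.7    8.   215. ] roll needed 0.01 tilt [ 0.0074 -0.0029 -1.    ] gap 0.095
F jig [np.float64(-0.78), np.float64(0.46), np.float64(0.19)]
world tgt [0.4333 0.11   0.205 ] tool delta now [0.07   0.2427 0.0085]
```

send_rows(
  deltas=[
    {"tx": 0.012,"ty": 0.04,"tz": 0,"roll": 0,"hand": 0.45},
    {"tx": 0.012,"ty": 0.04,"tz": 0,"roll": 0,"hand": 0.45},
    {"tx": 0.012,"ty": 0.04,"tz": 0,"roll": 0,"hand": 0.45},
    {"tx": 0.012,"ty": 0.04,"tz": 0,"roll": 0,"hand": 0.45},
    {"tx": 0.011,"ty": 0.04,"tz": 0,"roll": 0,"hand": 0.45},
    {"tx": 0.011,"ty": 0.04,"tz": 0,"roll": 0,"hand": 0.45},
    {"tx": 0,"ty": 0,"tz": 0,"roll": 0,"hand": 0.45},
    {"tx": 0,"ty": 0,"tz": 0,"roll": 0,"hand": 0.45},
  ],
)

```text
clock: 15.68
tool_pos: [0.4313, 0.1082, 0.21]
tool_rot: [-0.0, -0.099, 0.995, -0.0]
ft_force: [0.3, -0.2, -0.0]
finger_gap: 0.451
```

```bash
python3 - <<'E'
from h import *
st([135,78,148])
a=env.get_image("side")[130:330,230:430,::-1]
cv2.imwrite("pics/s5.png",cv2.resize(a,None,fx=3,fy=3,interpolation=cv2.INTER_CUBIC))
E
```

```text
t 15.675 jig [133.7  80.4 210. ] roll needed 0.01 tilt [-1.e-03 -3.e-04 -1.e+00] gap 0.451
F jig [np.float64(-0.23), np.float64(-0.28), np.float64(-0.01)]
world tgt [0.4333 0.11   0.148 ] tool delta now [-0.0024  0.0013  0.062 ]
```

View pics/s5.png

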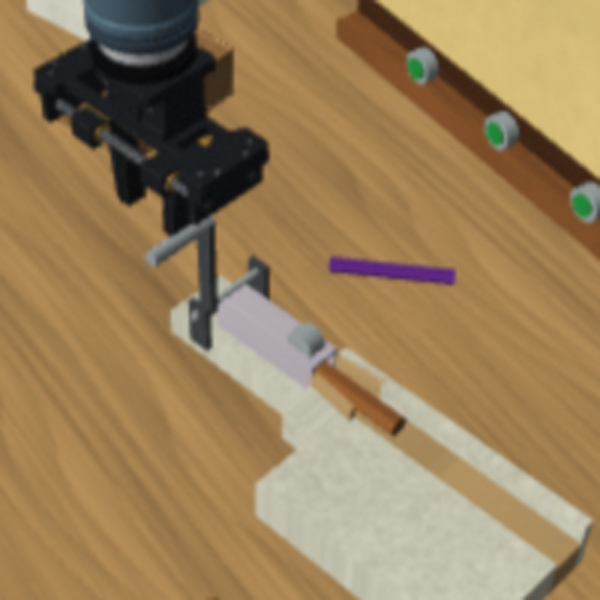

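The stick sits in the cup with its rear end at about (400,425), and the jaws are above the bar (180,240). Now down to straddle it.

send_rows(
  deltas=[
    {"tx": -0.003,"ty": 0.001,"tz": 0.015,"roll": 0,"hand": 0.45},
    {"tx": 0,"ty": 0,"tz": 0.015,"roll": 0,"hand": 0.45},
    {"tx": 0,"ty": 0,"tz": 0.01,"roll": 0,"hand": 0.45},
  ],
)

```text
clock: 16.1
tool_pos: [0.4334, 0.1099, 0.1688]
tool_rot: [-0.001, -0.098, 0.995, 0.0]
ft_force: [-0.3, -0.1, -0.3]
finger_gap: 0.449
```

send_rows(
  deltas=[
    {"tx": 0,"ty": 0,"tz": 0.008,"roll": 0,"hand": 0.45},
    {"tx": 0,"ty": 0,"tz": 0.008,"roll": 0,"hand": 0.45},
    {"tx": 0,"ty": 0,"tz": 0.008,"roll": 0,"hand": 0.3},
    {"tx": 0,"ty": 0,"tz": 0,"roll": 0,"hand": 0.27},
    {"tx": 0,"ty": 0,"tz": 0,"roll": 0,"hand": 0.27},
  ],
)

```text
clock: 16.73
tool_pos: [0.4343, 0.1103, 0.1469]
tool_rot: [0.0, -0.099, 0.995, -0.0]
ft_force: [0.3, 0.2, 0.3]
finger_gap: 0.272
```

```bash
python3 -c "
from h import *
st([135,78,148])"
```

```text
t 16.725 jig [135.1  77.  146.9] roll needed 0.0 tilt [ 4.e-04 -0.e+00 -1.e+00] gap 0.272
F jig [np.float64(0.16), np.float64(-0.35), np.float64(0.33)]
world tgt [0.4333 0.11   0.148 ] tool delta now [ 0.001  -0.0001 -0.0011]
```

send_rows(
  deltas=[
    {"tx": 0,"ty": 0.0098,"tz": 0.0005,"roll": 0,"hand": 0.27},
    {"tx": 0,"ty": 0.0097,"tz": 0.0014,"roll": 0,"hand": 0.27},
    {"tx": 0,"ty": 0.0095,"tz": 0.0024,"roll": 0,"hand": 0.27},
    {"tx": 0,"ty": 0.0092,"tz": 0.0033,"roll": 0,"hand": 0.27},
    {"tx": 0,"ty": 0.0089,"tz": 0.0042,"roll": 0,"hand": 0.27},
    {"tx": 0,"ty": 0.0084,"tz": 0.005,"roll": 0,"hand": 0.27},
    {"tx": 0,"ty": 0.0079,"tz": 0.0059,"roll": 0,"hand": 0.27},
    {"tx": 0,"ty": 0.0073,"tz": 0.0066,"roll": 0,"hand": 0.27},
  ],
)

```text
clock: 17.73
tool_pos: [0.42, 0.1801, 0.1168]
tool_rot: [-0.0, -0.099, 0.995, 0.0]
ft_force: [-0.4, 0.2, 0.2]
finger_gap: 0.27
```

```bash
python3 - <<'E'
from h import *
st([205.7,78,117.7])
a=env.get_image("side")[130:330,230:430,::-1]
cv2.imwrite("pics/s6.png",cv2.resize(a,None,fx=3,fy=3,interpolation=cv2.INTER_CUBIC))
E
```

```text
t 17.725 jig [206.4  77.3 116.8] roll needed -0.0 tilt [-4.e-04  1.e-04 -1.e+00] gap 0.27
F jig [np.float64(0.24), np.float64(0.38), np.float64(0.22)]
world tgt [0.4194 0.1793 0.1177] tool delta now [ 0.0007 -0.0007 -0.0009]
```

View pics/s6.png

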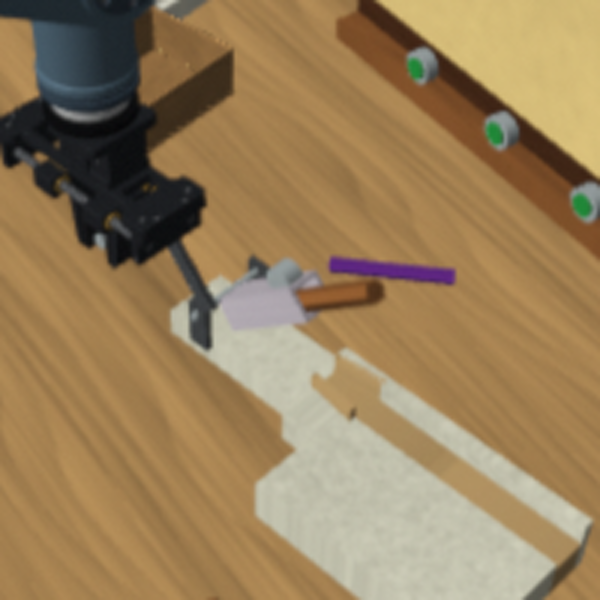

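The cup is at about 45° with the stick riding in it. I'll finish the arc with a light grip so it comes to its stop softly.

send_rows(
  deltas=[
    {"tx": 0,"ty": 0.0066,"tz": 0.0073,"roll": 0,"hand": 0.15},
    {"tx": 0,"ty": 0.0059,"tz": 0.0079,"roll": 0,"hand": 0.1},
    {"tx": 0,"ty": 0.005,"tz": 0.0084,"roll": 0,"hand": 0.1},
    {"tx": 0,"ty": 0.0042,"tz": 0.0089,"roll": 0,"hand": 0.1},
    {"tx": 0,"ty": 0.0033,"tz": 0.0092,"roll": 0,"hand": 0.1},
    {"tx": 0,"ty": 0.0024,"tz": 0.0095,"roll": 0,"hand": 0.1},
    {"tx": 0,"ty": 0.0014,"tz": 0.0097,"roll": 0,"hand": 0.1},
    {"tx": 0,"ty": 0.0005,"tz": 0.0098,"roll": 0,"hand": 0.1},
  ],
  newtons=6,
)

```text
clock: 18.77
tool_pos: [0.4147, 0.2083, 0.0461]
tool_rot: [0.0, -0.099, 0.995, -0.0]
ft_force: [-0.4, -2.0, 8.3]
finger_gap: 0.156
```

send_rows(
  deltas=[
    {"tx": 0,"ty": 0,"tz": 0,"roll": 0,"hand": 0.1},
    {"tx": 0,"ty": 0,"tz": 0,"roll": 0,"hand": 0.1},
    {"tx": 0,"ty": 0,"tz": 0,"roll": 0,"hand": 0.45},
    {"tx": 0,"ty": 0,"tz": 0,"roll": 0,"hand": 0.45},
    {"tx": 0,"ty": 0,"tz": 0,"roll": 0,"hand": 0.45},
  ],
)

```text
clock: 19.4
tool_pos: [0.4145, 0.2083, 0.0468]
tool_rot: [0.0, -0.099, 0.995, -0.0]
ft_force: [-0.1, -0.3, 1.4]
finger_gap: 0.445
```

```bash
python3 - <<'E'
from h import *
st([235,78,47])
E
```

```text
t 19.4 jig [235.1  77.1  46.8] roll needed -0.01 tilt [ 3.e-04 -0.e+00 -1.e+00] gap 0.445
F jig [np.float64(-0.31), np.float64(0.13), np.float64(1.45)]
world tgt [0.4137 0.208  0.047 ] tool delta now [ 0.0009 -0.0001 -0.0002]
```

send_rows(
  deltas=[
    {"tx": 0,"ty": 0,"tz": -0.01,"roll": 0,"hand": 0.45},
    {"tx": 0,"ty": 0,"tz": -0.02,"roll": 0,"hand": 0.45},
    {"tx": 0,"ty": 0,"tz": -0.04,"roll": 0,"hand": 0.45},
    {"tx": 0.01,"ty": 0.02,"tz": -0.04,"roll": 0,"hand": 0.45},
    {"tx": 0.03,"ty": 0.04,"tz": -0.03,"roll": 0,"hand": 0.45},
    {"tx": 0.02,"ty": 0.04,"tz": 0,"roll": 0,"hand": 0.45},
    {"tx": 0,"ty": 0.03,"tz": 0,"roll": 0,"hand": 0.45},
    {"tx": 0,"ty": 0,"tz": 0,"roll": 0,"hand": 0.45},
  ],
)

```text
clock: 20.4
tool_pos: [0.3295, 0.3252, 0.1875]
tool_rot: [0.001, -0.1, 0.995, 0.0]
ft_force: [1.2, 0.0, 0.2]
finger_gap: 0.443
```

```bash
python3 - <<'E'
from h import *
st()
p=np.load("jig.npy")
a=env.get_image("side");b=env.get_image("top")
print(proj("side",T(p,[[135-0,0,62],[235,57,62],[235,88,62]])),proj("top",T(p,[[235,88,62]])))
f=lambda x:cv2.resize(x[:,:,::-1],None,fx=2,fy=2,interpolation=cv2.INTER_CUBIC)
cv2.imwrite("pics/s7.png",np.hstack([f(a[120:400,240:440]),f(b[140:420,220:420])]))
E
```

```text
t 20.4 jig [366.5 137.4 187.5] roll needed 0.18 tilt [ 1.e-03  7.e-04 -1.e+00] gap 0.443
F jig [np.float64(-0.24), np.float64(-1.2), np.float64(0.21)]
[[306.23874835 226.56123772]
 [265.30976081 218.6019818 ]
 [256.54062316 224.37665321]] [[247.33787098 281.01140145]]
```

View pics/s7.png

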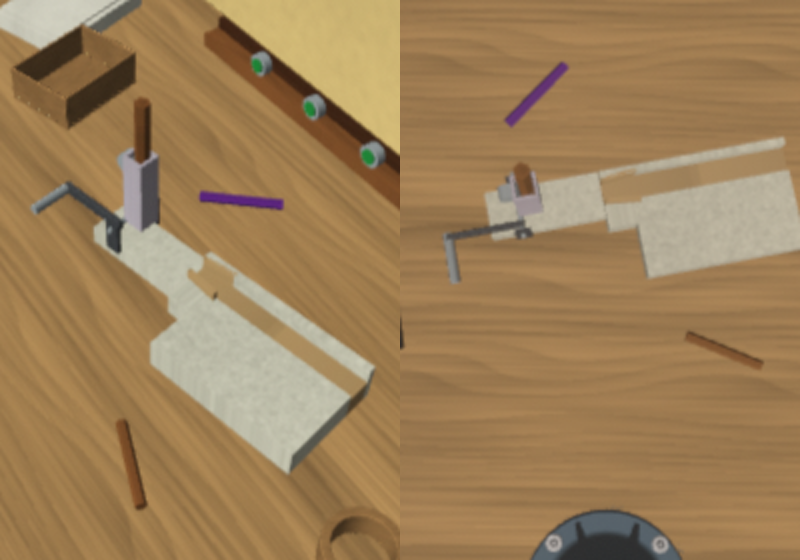

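The cup is upright: the bar's free end is at side pixel (257,224.5), and the upright pose predicts (256.5,224.4). The stick stands in the cup, and the arm is clear of everything.

```bash
python3 -c "
from bench import env
print(env.job_done())"
```

```text
the job is handed in; nothing more can be done
None
```

The stick is loaded in the cup and standing upright; I handed the job in at about 20.5 s of the 67 s allowed.

- **Sweep and push:** I swept the larger brown stick off the shelf into the trough with the open fingers. With the fingers shut I pushed it past the clamp at about 3–4 N.
- **Feeling for the stop:** The force rose to 15.5 N, about 83 mm inside the mouth, and I stopped there. That is inside both the 10–20 N and the 58–94 mm ranges. The force climbed unevenly on the last few millimetres, so I did not get a clean reading of the pad's 2 N per mm.
- **Tipping:** I guided the lever bar over with the fingers on either side of it, let the cup settle softly on its stop, released and moved clear.

**Last checks:** The final side and top pictures show the cup upright, with the bar where the upright pose predicts it to within 1 pixel. The stick stands in the cup. The force reading was back to noise level, about 1 N. I never went near the carton, the paper cup or the tape roll. The carton and part of the roll show in the last picture, but I did not measure either one, and the paper cup is out of that view. No check failed.

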